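Tug-check the sample cases and snap any loose lid shut

ROBOT

A 6-joint arm with a two-finger parallel gripper is mounted at the origin on the work surface. World frame = base frame: x ahead of the robot, y to its left, z up, the work surface at z = 0. Lengths are in m, angles in rad, forces in N, time in s.
With the tool pointing down it reaches from about 0.4 to 0.825 m from the base axis. Payload 7 kg.
Tool frame: the origin (TCP) lies at the very end of the fingers, on their centre line; the grasp point (between the pads) lies 19 mm behind it (arm.pinch_z is the z of the grasp point in the tool frame, in m); z points along the fingers, y is the direction in which the jaws open and shut (so a half turn about z gives the same grasp; the last joint's range is limited). The gripper opens to 88 mm and grips with 3 to 60 N. Pads are 19 mm wide; open, the fingers measure 130 mm over their backs; the gripper's body (78 mm by 193 mm) begins 47 mm behind the grasp point.
Start: joints at [1.434, 0.359, 0.012, 0, -1.224, -0.288], TCP at [0.278, 0.615, 0.227] pointing down, gripper open.
Joint ranges: [-3.07, 3.07], [-1.43, 2.12], [-1.02, 1.25], [-3.03, 1.67], [-3.05, -0], [-3.03, 3.03]. Speed limits (rad/s): [2.39, 2.39, 3.01, 3.14, 3.14, 3.14].

INTERFACE

Orientations are given as [roll, pitch, yaw] about the fixed x, y, z axes, in that order (R = Rz(yaw) Ry(pitch) Rx(roll)).
In Python, from station import arm gives the robot as it stands.
- The arm moves only by the tool drive_tool, never from a script. Its argument "targets" is a list of rows, each a list of 6 numbers: the shift along the world's x, y, z in units of 0.04 m (1.0 is 0.04 m), then the turn, a rotation vector about the world's x, y, z in units of 6 degrees (1.0 is 6 degrees). In form: [[x, y, z, wx, wy, wz], ...]. A call has 1 to 5 rows; each row shifts and turns the commanded pose from where the row before left it; what a row does not reach is not made up. A row lasts 1/8 s, in which the tool goes at most 62.5 mm and 10.7 degrees, less where a joint would pass 70% of its speed; a pose out of reach is approached as far as the arm can. A call with a number of a shift or a turn outside -1 to 1 is refused whole. A call with a gripper value outside its range is refused whole. "claw" is the opening, from 0 (shut) to 1 (fully open), set as the call begins (left out, the last holds). The fingers move at their own pace and stop on an object; "newtons" is the grip in N (left out, the last holds). Time passes only in rows, so rows that do not move let the fingers close. It gives the time, the measured TCP pose, the force and the opening at its end, in the units of the state.
- arm.get_state(): the state, without advancing time (a new reading comes with each control period).
- arm.grab_frame(name): name is "scene" or "top" or "wrist"; returns (picture, depth): 384x512x3 uint8, red, green, blue; 384x512 float32, m along the optical axis (not along the pixel's ray), 0 where there is no reading.
- arm.get_calibration(name): a dict with "mtx" (3x3 intrinsics, pixels), "origin" and "rotation" of the camera in the world. Camera axes: x right, y up, looking along -z (the intrinsics and any distortion apply to the point x, -y, -z); pixel columns grow to the right and rows downward; lengths in m; the calibration is good to about 2 mm. A picture is of the moment at which its call begins: read the wrist's pose just before it. get_calibration takes no time and is no camera call; for the wrist camera it gives the pose at the moment of the call.
- arm.job_done(): hands the job in, once; it reports no verdict.
Trained networks look in the newest picture that a camera, given by its name, has taken for a name from the list of things; names that differ only in an ending like _2 or _b are one class to them, and where a whole thing is asked for, a point or a joint stands for the part that bears it (a point fixed in the world has none). Each returns a list of dicts, best first, with "score" (0 to 1); they miss things now and then, are a little off and sometimes report something else, mostly with a low value. They report only what shows in the picture. A call takes as long as a camera call. They do not tell look-alikes from the thing itself.
- arm.search_frame(target, camera): "point" ([x, y, z] in m, in the coordinates of the camera as it stood for that picture, good to about 4 mm: the middle of the surface that is visible of it).
- arm.cut_out(target, camera): "pixels" (384x512 bool, what is visible of it).
- arm.landmark_of(target, camera): "point" ([x, y, z] in m, in the coordinates of the camera as it stood for that picture, good to about 4 mm: a listed point, or the origin of a listed thing).
The state is a dict: "t": time; "q": joint angles; "qd": joint speeds; "joint_efforts": joint torques, N m; "eef_pos": TCP position; "ee_rot": TCP orientation; "force": force on the tool from outside, world axes, zero at the start; "moment": the same for the moment, N m; "width": finger opening in m.
Only numpy, scipy, OpenCV 4.12 (cv2) and the standard library are available. Lean on these libraries where they do the work, as an engineer would, in place of code of your own. Each camera call takes 0.05 s, during which the arm holds its last target. There are 200 camera calls.

TASK

Check the three lidded sample cases from left (+y side) to right: tug each lid upward by its handle until the catch holds it or it comes up by about two fingers' breadth (30 mm). Press any lid that came up back down until its catch snaps, so that all three end fully shut and caught. Never swing a lid wide open, and leave the vials and other labware where they stand.

Things in the scene. Friction and masses are not known exactly. Their poses are not given: they have to be found in the camera images.
- case_1: One of three identical lidded sample cases, fixed to the deck; its number does not tell its place. Black base 140 x 120 mm on a nest plate 172 x 145 x 6 mm, grey lid 154 x 132 mm, its rim 66 mm above the deck. Origin: under the base's centre, on the deck. x points from the front (catch, handle) to the back (hinge), y along the hinge, z up.
- grip_1 (a point): Gripping point, at mid-length, of the handle on the lid of case_1: a level round black bar, 14 mm across, 64 mm long (along case y), carried by a post near each end (50 mm free between). This point is the bar's centre, 28 mm above the lid's surface, 122 mm in front of and, lid shut, 16 mm above the hinge line. Moves with the lid; its axes are the case's when shut.
- hinge_1 (a point): Middle of the hinge line of lid_1, fixed, 70 mm behind the case's centre and 88 mm above the deck. The lid turns about this point's y axis; a firmly pinched handle must be led along that arc or it binds.
- lid_1 (a joint): Lid angle, rad: 0 fully down, growing as the front rises (positive turn about the case's y). A caught lid lies at 0; drawn up, the catch stops it solidly at about 0.017 (2 mm at the handle). A loose (180 g) lid rests near 0.06, mostly hidden by its skirt, lifts with 1 to 2 N and sinks slowly back. Pressed down at the handle with about 8 N it snaps past the spring catch to 0.
- case_2: One of three identical lidded sample cases, fixed to the deck; its number does not tell its place. Black base 140 x 120 mm on a nest plate 172 x 145 x 6 mm, grey lid 154 x 132 mm, its rim 66 mm above the deck. Origin: under the base's centre, on the deck. x points from the front (catch, handle) to the back (hinge), y along the hinge, z up.
- grip_2 (a point): Gripping point, at mid-length, of the handle on the lid of case_2: a level round black bar, 14 mm across, 64 mm long (along case y), carried by a post near each end (50 mm free between). This point is the bar's centre, 28 mm above the lid's surface, 122 mm in front of and, lid shut, 16 mm above the hinge line. Moves with the lid; its axes are the case's when shut.
- hinge_2 (a point): Middle of the hinge line of lid_2, fixed, 70 mm behind the case's centre and 88 mm above the deck. The lid turns about this point's y axis; a firmly pinched handle must be led along that arc or it binds.
- lid_2 (a joint): Lid angle, rad: 0 fully down, growing as the front rises (positive turn about the case's y). A caught lid lies at 0; drawn up, the catch stops it solidly at about 0.017 (2 mm at the handle). A loose (180 g) lid rests near 0.06, mostly hidden by its skirt, lifts with 1 to 2 N and sinks slowly back. Pressed down at the handle with about 8 N it snaps past the spring catch to 0.
- case_3: One of three identical lidded sample cases, fixed to the deck; its number does not tell its place. Black base 140 x 120 mm on a nest plate 172 x 145 x 6 mm, grey lid 154 x 132 mm, its rim 66 mm above the deck. Origin: under the base's centre, on the deck. x points from the front (catch, handle) to the back (hinge), y along the hinge, z up.
- grip_3 (a point): Gripping point, at mid-length, of the handle on the lid of case_3: a level round black bar, 14 mm across, 64 mm long (along case y), carried by a post near each end (50 mm free between). This point is the bar's centre, 28 mm above the lid's surface, 122 mm in front of and, lid shut, 16 mm above the hinge line. Moves with the lid; its axes are the case's when shut.
- hinge_3 (a point): Middle of the hinge line of lid_3, fixed, 70 mm behind the case's centre and 88 mm above the deck. The lid turns about this point's y axis; a firmly pinched handle must be led along that arc or it binds.
- lid_3 (a joint): Lid angle, rad: 0 fully down, growing as the front rises (positive turn about the case's y). A caught lid lies at 0; drawn up, the catch stops it solidly at about 0.017 (2 mm at the handle). A loose (180 g) lid rests near 0.06, mostly hidden by its skirt, lifts with 1 to 2 N and sinks slowly back. Pressed down at the handle with about 8 N it snaps past the spring catch to 0.
- vial_1: Loose amber vial with a white cap, 24 mm across, 48 mm tall, standing between two of the cases; origin under its foot. A bystander.
- vial_2: Loose amber vial with a white cap, 24 mm across, 48 mm tall, standing between two of the cases; origin under its foot. A bystander.
- buffer_bottle: Loose white bottle, 64 mm across, 130 mm tall, at the left; origin under its foot. A bystander.
- cap_dish: Loose white dish, 90 mm across, 25 mm tall, at the right; origin under its foot. A bystander.
There are look-alikes about, which are no part of the job. What is shaped like the case_1 but green is not meant.

How it is judged:
On the way, in this order (a step that is already met when the one before it is completed fails the run):
1. the lid of the left case is tugged up: a caught lid to the top of its play (over 0.010 rad), a loose one to over 0.10 rad (((world y of case_1 above 0.13 m and value of joint lid_1 above 0.1 rad) or (world y of case_2 above 0.13 m and (value of joint lid_2 above 0.1 rad or value of joint lid_2 between 0.01 and 0.026 rad)) or (world y of case_3 above 0.13 m and value of joint lid_3 between 0.01 and 0.026 rad))), for 0.1 s.
2. the lid of the middle case is tugged up: a caught lid to the top of its play (over 0.010 rad), a loose one to over 0.10 rad (((world y of case_1 between -0.13 and 0.13 m and value of joint lid_1 above 0.1 rad) or (world y of case_2 between -0.13 and 0.13 m and (value of joint lid_2 above 0.1 rad or value of joint lid_2 between 0.01 and 0.026 rad)) or (world y of case_3 between -0.13 and 0.13 m and value of joint lid_3 between 0.01 and 0.026 rad))), for 0.1 s.
3. the lid of the right case is tugged up: a caught lid to the top of its play (over 0.010 rad), a loose one to over 0.10 rad (((world y of case_1 below -0.13 m and value of joint lid_1 above 0.1 rad) or (world y of case_2 below -0.13 m and (value of joint lid_2 above 0.1 rad or value of joint lid_2 between 0.01 and 0.026 rad)) or (world y of case_3 below -0.13 m and value of joint lid_3 between 0.01 and 0.026 rad))), for 0.1 s.
At the end, for the whole second after the job is handed in: All three lids are down and caught (lid angles under 0.022 rad, still; a lid that is not caught rests near 0.06), and the vials, bottle and dish stand upright within 30 mm of where they were (value of joint each of lid_1, lid_2, lid_3 below 0.022 rad and velocity of joint each of lid_1, lid_2, lid_3 below 0.05 rad/s and distance of each of vial_1, vial_2, buffer_bottle, cap_dish from where it was at the start of the episode below 0.03 m and angle between each of vial_1, vial_2, buffer_bottle, cap_dish's own z axis and vertical below 0.2 rad); the robot touches nothing.
It fails at once if a lid is swung wide open (over 0.6 rad) (value of joint any of lid_1, lid_2, lid_3 above 0.6 rad).
It fails at once if a vial, the bottle or the dish is pushed over 30 mm or tipped over (distance of any of vial_1, vial_2, buffer_bottle, cap_dish from where it was at the start of the episode above 0.03 m or angle between any of vial_1, vial_2, buffer_bottle, cap_dish's own z axis and vertical above 0.6 rad).
It also fails if it takes over 72 s, if anything falls off the work surface, if the arm or the gripper's body presses on something with over 40 N, if the wrist force passes 120 N, or if a joint passes its speed limit or range.

## Working session

There is one attempt and no reset: what is moved stays moved. The work goes in short steps, Python scripts to look and compute and a tool call to move; the robot and the scene stay as the last step left them, time stands still between calls to the robot, and variables do not carry over. Pictures are saved under pics/ and viewed, about 8 in all and at most 12, crops included, and the job is handed in when it is done.

Besides the shell and the picture viewer there is one more tool, called after "Call:" by a JSON object that holds its "api" and its "payload". drive_tool: Moves the arm, as the interface text tells. Shifts and turns lie within -1 to 1; 1 stands for 0.04 m of shift or 6 degrees of turn. Its arguments: {"type":"object","properties":{"targets":{"type":"array"},"claw":{"type":"number"},"newtons":{"type":"number"}},"required":["targets"]}

```bash
mkdir -p pics; cat > h.py <<'E'
from station import arm
import numpy as np, cv2
def world(p,c):
    return np.array(c["origin"])+np.array(c["rotation"])@np.array(p)
def save(im,n): cv2.imwrite("pics/"+n,cv2.cvtColor(im,cv2.COLOR_RGB2BGR))
E
python3 - <<'E'
from h import *
np.set_printoptions(precision=4,suppress=True)
s=arm.get_state();print(s['eef_pos'],s['ee_rot'],s['force'],s['width'],arm.pinch_z)
ims=[]
for cam in("top","scene"):
    im,d=arm.grab_frame(cam);c=arm.get_calibration(cam);ims.append(im)
    for n in("case_1","grip_1","hinge_1"):
        for r in arm.landmark_of(n,cam):
            w=world(r["point"],c); pc=np.array(r["point"]);u=c["mtx"]@np.array([pc[0],-pc[1],-pc[2]]);print(cam,n,round(r["score"],2),w,(u[:2]/u[2]).round())
    if cam=="top":
        for n in("vial_1","buffer_bottle","cap_dish"):
            for r in arm.search_frame(n,cam): print(n,round(r["score"],2),world(r["point"],c))
save(cv2.resize(np.vstack(ims),None,fx=.78,fy=.78),"a.png")
E
```

```text
[0.278  0.6146 0.2256] [ 3.14   -0.0001 -0.4249] [ 0.0707 -0.5558  0.2944] 0.08806295023756715 -0.0188
top case_1 0.95 [2.7117 2.5155 4.0442] [328. 244.]
top case_1 0.77 [2.6299 2.4338 3.9625] [204. 238.]
top case_1 0.59 [2.7217 2.5255 4.0542] [249. 173.]
top case_1 0.59 [2.685  2.4889 4.0176] [180. 167.]
top case_1 0.59 [2.7731 2.577  4.1057] [319. 178.]
top grip_1 0.92 [2.595  2.3988 3.9275] [324. 186.]
top grip_1 0.83 [2.4567 2.2605 3.7892] [202. 252.]
top grip_1 0.79 [2.5039 2.3078 3.8365] [177. 175.]
top grip_1 0.61 [2.547  2.3509 3.8795] [253. 179.]
top grip_1 0.56 [2.5406 2.3444 3.8731] [338. 255.]
top grip_1 0.25 [2.5544 2.3583 3.887 ] [174. 143.]
top hinge_1 0.96 [2.5183 2.3221 3.8508] [204. 217.]
top hinge_1 0.83 [2.5921 2.3959 3.9246] [321. 223.]
top hinge_1 0.81 [2.5586 2.3625 3.8912] [175. 143.]
top hinge_1 0.61 [2.6154 2.4193 3.9479] [247. 149.]
top hinge_1 0.58 [2.6524 2.4563 3.985 ] [325. 154.]
vial_1 0.61 [2.6412 2.445  3.9737]
vial_1 0.5 [2.6882 2.492  4.0207]
buffer_bottle 0.73 [2.6452 2.449  3.9777]
buffer_bottle 0.66 [2.517  2.3209 3.8496]
buffer_bottle 0.3 [2.64
[... 199 characters left out ...]
57 -1.4165] [179. 196.]
scene case_1 0.7 [-1.5528 -2.4964 -1.6273] [203. 137.]
scene grip_1 0.97 [-1.462  -2.4056 -1.5365] [198. 106.]
scene grip_1 0.96 [-1.2221 -2.1657 -1.2966] [183. 162.]
scene grip_1 0.87 [-0.9657 -1.9093 -1.0401] [260. 186.]
scene grip_1 0.66 [-0.7284 -1.672  -0.8029] [354. 217.]
scene grip_1 0.61 [-1.0255 -1.9692 -1.1   ] [340. 139.]
scene hinge_1 0.92 [-1.167  -2.1106 -1.2415] [161. 197.]
scene hinge_1 0.82 [-0.6461 -1.5897 -0.7205] [350. 260.]
scene hinge_1 0.79 [-0.949  -1.8926 -1.0234] [329. 172.]
scene hinge_1 0.76 [-0.8971 -1.8407 -0.9715] [255. 228.]
scene hinge_1 0.65 [-1.3452 -2.2888 -1.4197] [201. 136.]
scene hinge_1 0.27 [-0.9324 -1.876  -1.0068] [296. 251.]
```

```bash
cat > h.py <<'E'
from station import arm
import numpy as np, cv2
from scipy.spatial.transform import Rotation as Ro
np.set_printoptions(precision=4,suppress=True)
def world(p,c):
    r=np.array(c["rotation"]); R=r if r.shape==(3,3) else Ro.from_euler("xyz",r).as_matrix()
    return np.array(c["origin"])+R@np.array(p)
def save(im,n): cv2.imwrite("pics/"+n,cv2.cvtColor(im,cv2.COLOR_RGB2BGR))
def pix(p,c):
    u=c["mtx"]@np.array([p[0],-p[1],-p[2]]);return (u[:2]/u[2]).round()
E
python3 - <<'E'
from h import *
for cam in("top","scene"):
    im,d=arm.grab_frame(cam);c=arm.get_calibration(cam);print(c)
    for n in("case_1","grip_1","hinge_1","vial_1","buffer_bottle","cap_dish"):
        for r in arm.landmark_of(n,cam): print(cam,n,round(r["score"],2),world(r["point"],c),pix(r["point"],c))
E
```

```text
{'mtx': array([[411.853 ,   0.    , 252.2084],
       [  0.    , 411.853 , 186.8824],
       [  0.    ,   0.    ,   1.    ]]), 'origin': array([0.2119, 0.0158, 1.5445]), 'rotation': array([ 0.1764, -0.0089, -1.597 ])}
top case_1 0.95 [ 0.2687 -0.2785  0.0022] [327. 243.]
top case_1 0.88 [0.5403 0.0032 0.0055] [250. 173.]
top case_1 0.86 [0.5671 0.2709 0.0016] [180. 168.]
top case_1 0.86 [ 0.2994  0.1782 -0.0005] [204. 238.]
top case_1 0.72 [ 0.5116 -0.264   0.0046] [320. 179.]
top grip_1 0.88 [0.5161 0.2616 0.1043] [177. 175.]
top grip_1 0.83 [ 0.2191 -0.2931  0.1039] [338. 256.]
top grip_1 0.78 [ 0.4946 -0.0079  0.1117] [253. 179.]
top grip_1 0.7 [0.6128 0.0127 0.0839] [247. 149.]
top grip_1 0.65 [ 0.4648 -0.2554  0.1056] [323. 186.]
top grip_1 0.61 [0.2451 0.1786 0.1015] [201. 252.]
top hinge_1 0.77 [0.6122 0.0127 0.0862] [247. 149.]
top hinge_1 0.69 [ 0.5845 -0.2728  0.089 ] [325. 154.]
top hinge_1 0.64 [ 0.3357 -0.242   0.0856] [320. 223.]
top hinge_1 0.58 [0.6404 0.2743 0.091 ] [175. 143.]
top hinge_1 0.57 [0.3653 0.1659 0.0868] [205. 217.]
top vial_1 0.59 [ 0.5905 -0.1246 -0.00
[... 915 characters left out ...]
.2645 0.1002] [354. 217.]
scene grip_1 0.61 [ 0.2206 -0.2955  0.0993] [198. 105.]
scene grip_1 0.59 [ 0.46   -0.255   0.1056] [183. 161.]
scene grip_1 0.32 [ 0.5407  0.001  -0.0034] [258. 222.]
scene hinge_1 0.9 [0.6076 0.0131 0.0883] [256. 227.]
scene hinge_1 0.88 [0.3702 0.1667 0.089 ] [327. 171.]
scene hinge_1 0.8 [ 0.5839 -0.2735  0.0824] [162. 198.]
scene hinge_1 0.76 [0.6379 0.2711 0.0878] [349. 261.]
scene hinge_1 0.63 [ 0.3347 -0.2415  0.0857] [202. 136.]
scene vial_1 0.52 [ 0.6037  0.1332 -0.0015] [297. 251.]
scene vial_1 0.45 [ 0.593  -0.1261  0.0028] [212. 226.]
scene buffer_bottle 0.89 [ 0.6078  0.4799 -0.0027] [421. 284.]
scene cap_dish 0.73 [ 0.5203 -0.4613 -0.0031] [121. 183.]
```

View pics/a.png

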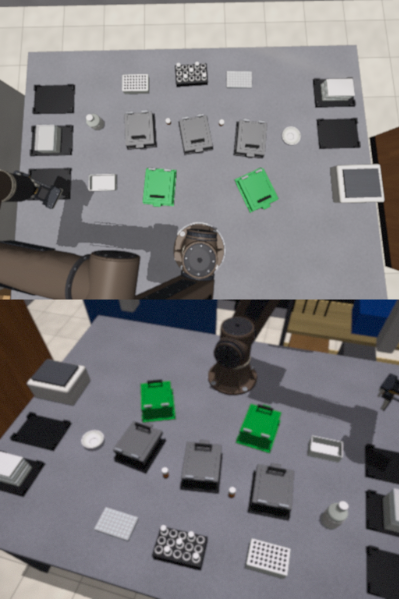

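The five case-shaped things, by top-camera pixel, are (180,168), (250,173) and (320,179), all grey, and (204,238) and (328,244), both green. The three grey ones, in line at x ≈ 0.51–0.57, are the ones meant. I'll confirm that with an enlarged crop while the arm moves toward the left case.

```bash
python3 - <<'E'
from h import *
im,d=arm.grab_frame("top"); save(cv2.resize(im[120:280,140:380],None,fx=3.2,fy=3.2,interpolation=cv2.INTER_CUBIC),"b.png")
E
```

```text
(no output)
```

View pics/b.png

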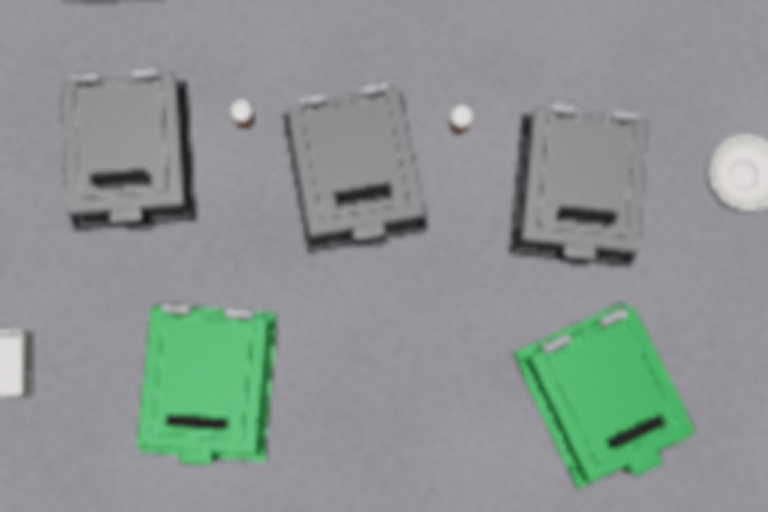

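Call:
{"api": "drive_tool", "payload": {"targets": [[0.54,-0.8,0,0,0,-0.93],[0.54,-0.8,0,0,0,-0.93],[0.54,-0.8,0,0,0,-0.93],[0.54,-0.8,0,0,0,-0.93],[0.54,-0.8,0,0,0,-0.93]]}}

```text
t: 1.92
eef_pos: [0.3868, 0.4539, 0.2267]
ee_rot: [-3.141, 0.0, -0.915]
force: [1.1, 0.3, -0.2]
width: 0.0878
```

Call:
{"api": "drive_tool", "payload": {"targets": [[0.54,-0.8,0,0,0,-0.93],[0.54,-0.8,0,0,0,-0.93],[0.54,-0.8,0,0,0,-0.93],[0.54,-0.8,0,0,0,-0.93],[0.54,-0.8,0,0,0,-0.93]]}}

```text
t: 2.55
eef_pos: [0.4948, 0.2939, 0.2268]
ee_rot: [-3.141, 0.0, -1.402]
force: [0.1, 0.2, -0.0]
width: 0.0874
```

Call:
{"api": "drive_tool", "payload": {"targets": [[0.54,-0.8,0,0,0,-0.93],[0,0,0,0,0,0],[0,0,0,0,0,0]], "claw": 0.6}}

```text
t: 2.92
eef_pos: [0.5158, 0.263, 0.2266]
ee_rot: [-3.142, 0.0, -1.496]
force: [0.8, 0.6, 0.7]
width: 0.0627
```

```bash
cat > w.py <<'E'
from h import *
import sys
s=arm.get_state();print("tcp",s['eef_pos'],s['ee_rot'],"F",s['force'],s['t'])
im,d=arm.grab_frame("wrist");c=arm.get_calibration("wrist")
for n in("case_1","grip_1","hinge_1"):
    for r in arm.landmark_of(n,"wrist"): print(n,round(r["score"],2),world(r["point"],c),pix(r["point"],c))
R=Ro.from_euler("xyz",c["rotation"]).as_matrix()
for r in arm.cut_out("grip_1","wrist")[:0]: pass
if len(sys.argv)>1: save(im,sys.argv[1])
E
python3 w.py c.png
```

```text
tcp [0.5158 0.263  0.2266] [-3.1415  0.0002 -1.496 ] F [0.8335 0.6016 0.6621] 2.925
case_1 0.94 [ 0.2966  0.1761 -0.0019] [426. 121.]
case_1 0.63 [ 0.5688  0.2756 -0.0011] [223. 178.]
case_1 0.41 [ 0.606   0.4802 -0.0023] [195. 299.]
grip_1 0.85 [0.517  0.2578 0.1033] [260. 185.]
hinge_1 0.79 [0.6401 0.2685 0.0864] [149. 183.]
hinge_1 0.63 [0.3697 0.1682 0.0866] [408. 108.]
```

The crop confirms three grey cases in a row (crop centres about (125,150), (355,165), (580,185)) and two green look-alikes below them. Next I'll measure the bar from wrist depth.

```bash
cat > bar.py <<'E'
from h import *
import sys
def bar(x,y,lo=.095,hi=.125):
    im,d=arm.grab_frame("wrist");c=arm.get_calibration("wrist")
    K=c["mtx"];v,u=np.mgrid[:384,:512]
    p=np.stack([(u-K[0,2])/K[0,0]*d,-(v-K[1,2])/K[1,1]*d,-d],-1)
    R=Ro.from_euler("xyz",c["rotation"]).as_matrix();w=p@R.T+np.array(c["origin"])
    m=(d>0)&(w[...,2]>lo)&(w[...,2]<hi)&(abs(w[...,0]-x)<.04)&(abs(w[...,1]-y)<.05)
    q=w[m];r=cv2.minAreaRect((q[:,:2]*1000).astype(np.float32))
    print("bar n",len(q),"mean",q.mean(0),"rect c,size,ang",r,"ztop",np.percentile(q[:,2],95))
    e,V=np.linalg.eigh(np.cov(q[:,:2].T));a=V[:,1];a=a*np.sign(a[1]);print("case yaw",np.arctan2(-a[0],a[1]))
    m=(d>0)&(w[...,2]<.095)&(w[...,2]>.06)&(abs(w[...,0]-x-.05)<.03)&(abs(w[...,1]-y)<.03)
    A=np.c_[w[m][:,:2],np.ones(m.sum())];print("lid plane",np.linalg.lstsq(A,w[m][:,2],rcond=None)[0],w[m].mean(0))
    s=arm.get_state();print("tcp",s['eef_pos'],s['ee_rot'],"F",s['force'],s['t'])
    return im
im=bar(float(sys.argv[1]),float(sys.argv[2]))
if len(sys.argv)>3: save(im,sys.argv[3])
E
python3 bar.py .516 .26
```

```text
bar n 783 mean [0.5175 0.2626 0.1089] rect c,size,ang ((517.5648193359375, 263.81463623046875), (13.97338581085205, 63.81240463256836), 3.7709453105926514) ztop 0.11105585882805308
case yaw 0.05574440771588043
lid plane [-0.0004  0.0002  0.0758] [0.566  0.2592 0.0756]
tcp [0.5155 0.2636 0.2266] [-3.1415  0.0001 -1.4948] F [ 1.1887 -0.3439 -0.4456] 3.225
```

View pics/c.png

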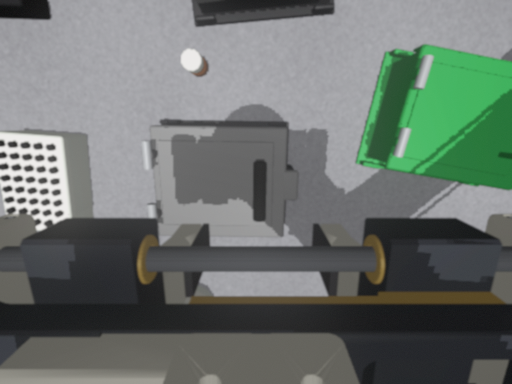

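Call:
{"api": "drive_tool", "payload": {"targets": [[0.03,0,-0.9,0,0,0],[0,0,-0.9,0,0,0],[0,0,-0.9,0,0,0],[0,0,-0.6,0,0,0],[0,0,-0.24,0,0,0]]}}

```text
t: 3.85
eef_pos: [0.5163, 0.2628, 0.0836]
ee_rot: [3.14, -0.001, -1.495]
force: [0.2, 0.1, 0.2]
width: 0.0523
```

Call:
{"api": "drive_tool", "payload": {"targets": [[0,0,0,0,0,0],[0,0,0,0,0,0],[0,0,0,0,0,0],[0,0,0,0,0,0]], "claw": 0, "newtons": 12}}

```text
t: 4.35
eef_pos: [0.5173, 0.2632, 0.0856]
ee_rot: [-3.141, 0.001, -1.496]
force: [-0.2, -0.4, 0.2]
width: 0.018
```

Call:
{"api": "drive_tool", "payload": {"targets": [[0,0,0,0,0,0],[0,0,0,0,0,0]]}}

```text
t: 4.6
eef_pos: [0.5174, 0.2632, 0.0854]
ee_rot: [-3.141, 0.0, -1.496]
force: [0.4, 0.1, 3.0]
width: 0.0136
```

Gripped: the opening is 13.6 mm. Now a small tug upward.

Call:
{"api": "drive_tool", "payload": {"targets": [[0,0,0.025,0,0,0],[0,0,0.025,0,0,0],[0,0,0,0,0,0]]}}

```text
t: 4.97
eef_pos: [0.5176, 0.2632, 0.0871]
ee_rot: [-3.141, 0.0, -1.496]
force: [5.7, -0.2, -2.6]
width: 0.0134
```

Call:
{"api": "drive_tool", "payload": {"targets": [[0,0,0.025,0,0,0],[0,0,0,0,0,0]]}}

```text
t: 5.22
eef_pos: [0.5176, 0.2632, 0.0877]
ee_rot: [-3.141, 0.0, -1.496]
force: [7.2, 0.1, -4.4]
width: 0.0137
```

Call:
{"api": "drive_tool", "payload": {"targets": [[0,0,0.025,0,0,0],[0,0,0,0,0,0],[0,0,0,0,0,0]]}}

```text
t: 5.6
eef_pos: [0.5176, 0.2631, 0.0879]
ee_rot: [-3.141, 0.0, -1.496]
force: [9.6, 0.4, -11.5]
width: 0.0136
```

Call:
{"api": "drive_tool", "payload": {"targets": [[0,0,0.025,0,0,0],[0,0,0,0,0,0],[0,0,0,0,0,0]]}}

```text
t: 5.98
eef_pos: [0.5176, 0.2631, 0.0884]
ee_rot: [-3.141, 0.0, -1.497]
force: [11.4, 0.6, -16.5]
width: 0.0136
```

The catch held solidly: 2.5 mm of play, then −16 N. The left case is shut and caught, so I'll lower and release.

Call:
{"api": "drive_tool", "payload": {"targets": [[0,0,-0.1,0,0,0],[0,0,0,0,0,0]]}}

```text
t: 6.22
eef_pos: [0.5173, 0.2631, 0.086]
ee_rot: [-3.141, 0.0, -1.496]
force: [5.0, 0.1, -1.5]
width: 0.0132
```

Call:
{"api": "drive_tool", "payload": {"targets": [[0,0,0,0,0,0],[0,0,0,0,0,0],[0,0,0,0,0,0],[0,0,0.1,0,0,0]], "claw": 0.6}}

```text
t: 6.72
eef_pos: [0.5166, 0.2628, 0.0898]
ee_rot: [3.141, -0.001, -1.496]
force: [1.0, -0.8, -0.2]
width: 0.0481
```

Call:
{"api": "drive_tool", "payload": {"targets": [[0,0,0.85,0,0,0],[0,0,0.85,0,0,0],[0,0,0.85,0,0,0],[0,0,0.85,0,0,0]]}}

```text
t: 7.22
eef_pos: [0.5168, 0.2629, 0.2275]
ee_rot: [-3.141, 0.0, -1.496]
force: [0.6, 0.8, 0.3]
width: 0.0527
```

Call:
{"api": "drive_tool", "payload": {"targets": [[-0.08,-0.9,0,0,0,0.2],[-0.08,-0.9,0,0,0,0.2],[-0.08,-0.9,0,0,0,0.2],[-0.08,-0.9,0,0,0,0.2],[-0.08,-0.9,0,0,0,0.2]]}}

```text
t: 7.85
eef_pos: [0.5006, 0.0819, 0.2264]
ee_rot: [-3.141, 0.0, -1.39]
force: [0.4, 0.4, 0.4]
width: 0.0528
```

Call:
{"api": "drive_tool", "payload": {"targets": [[-0.1,-0.9,0,0,0,0],[-0.1,-0.9,0,0,0,0],[0,-0.4,0,0,0,0],[0,0,0,0,0,0],[0,0,0,0,0,0]]}}

```text
t: 8.48
eef_pos: [0.4932, -0.0045, 0.226]
ee_rot: [-3.141, 0.0, -1.391]
force: [0.4, 0.9, -0.1]
width: 0.0524
```

```bash
python3 bar.py .493 -.0075 d.png
```

```text
bar n 842 mean [ 0.4915 -0.0084  0.1157] rect c,size,ang ((491.1692810058594, -6.759162902832031), (13.922828674316406, 63.82244110107422), 8.980395317077637) ztop 0.11796610559057476
case yaw 0.1539866890275932
lid plane [-0.0561 -0.0096  0.1099] [ 0.543  -0.0083  0.0795]
tcp [ 0.4932 -0.0043  0.226 ] [-3.1415  0.0001 -1.3908] F [0.832  0.9387 0.2641] 8.525
```

The middle lid tilts 0.057 rad with its bar at z = 0.111, so it looks loose. Grasping it now.

Call:
{"api": "drive_tool", "payload": {"targets": [[-0.05,-0.06,-0.9,0,0,-0.2],[0,0,-0.9,0,0,0],[0,0,-0.9,0,0,0],[0,0,-0.45,0,0,0],[0,0,-0.2,0,0,0]]}}

```text
t: 9.15
eef_pos: [0.4906, -0.0069, 0.0909]
ee_rot: [3.14, -0.0, -1.411]
force: [-0.5, 0.4, 0.4]
width: 0.0525
```

Call:
{"api": "drive_tool", "payload": {"targets": [[0,0,0,0,0,0],[0,0,0,0,0,0],[0,0,0,0,0,0],[0,0,0,0,0,0],[0,0,0,0,0,0]], "claw": 0, "newtons": 12}}

```text
t: 9.78
eef_pos: [0.4912, -0.0074, 0.0923]
ee_rot: [-3.141, 0.0, -1.412]
force: [0.2, 1.0, 1.5]
width: 0.0136
```

Call:
{"api": "drive_tool", "payload": {"targets": [[0,0,0.05,0,0,0],[0,0,0.05,0,0,0],[0,0,0,0,0,0]]}}

```text
t: 10.15
eef_pos: [0.492, -0.0072, 0.0964]
ee_rot: [-3.14, 0.0, -1.412]
force: [5.9, -0.5, -3.4]
width: 0.0135
```

Call:
{"api": "drive_tool", "payload": {"targets": [[0.03,0,0.115,-0.07,0.45,0],[0.02,0,0.115,-0.07,0.45,0],[0,0,0,0,0,0]]}}

```text
t: 10.52
eef_pos: [0.4924, -0.0073, 0.1046]
ee_rot: [3.044, 0.001, -1.413]
force: [-0.9, 2.4, -0.8]
width: 0.0137
```

Call:
{"api": "drive_tool", "payload": {"targets": [[0.02,0,0.115,-0.07,0.45,0],[0.02,0,0.115,-0.07,0.45,0],[0,0,0,0,0,0],[0,0,0,0,0,0]]}}

```text
t: 11.02
eef_pos: [0.4937, -0.0072, 0.1138]
ee_rot: [2.951, 0.001, -1.413]
force: [-2.4, 4.9, -0.4]
width: 0.0133
```

```bash
python3 - <<'E'
from h import *
im,d=arm.grab_frame("scene"); save(cv2.resize(im[130:290,150:400],None,fx=3,fy=3),"e.png")
s=arm.get_state();R=Ro.from_euler("xyz",s['ee_rot']).as_matrix();g=np.array(s['eef_pos'])+R[:,2]*arm.pinch_z;print(g,s['force'],s['width'])
E
```

```text
[ 0.4974 -0.0066  0.1324] [-2.7507  4.0636 -0.7891] 0.013446410238953913
```

View pics/e.png

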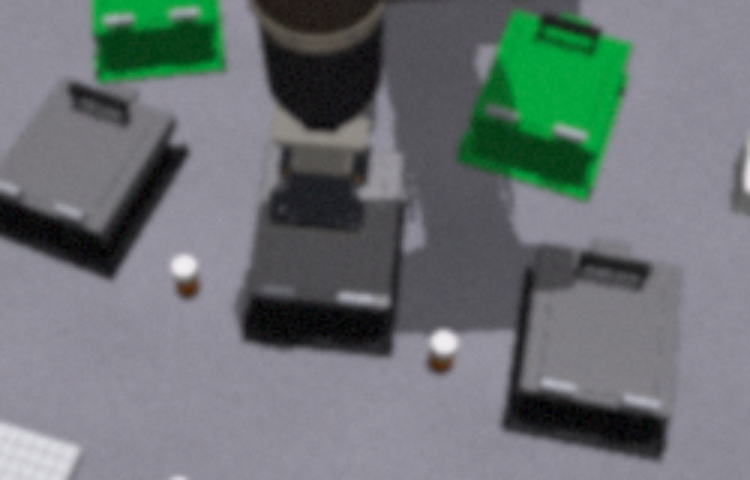

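The middle lid is loose and came up about 28 mm (bar at z = 0.132) with almost no resistance; vials and labware are in place. I'll press it back along the arc.

Call:
{"api": "drive_tool", "payload": {"targets": [[-0.02,0,-0.115,0.07,-0.45,0],[-0.02,0,-0.115,0.07,-0.45,0],[-0.02,0,-0.115,0.07,-0.45,0],[-0.03,0,-0.115,0.07,-0.45,0],[0,0,-0.1,0,0,0]], "newtons": 25}}

```text
t: 11.7
eef_pos: [0.4914, -0.0074, 0.0926]
ee_rot: [-3.138, 0.0, -1.411]
force: [2.3, 0.3, -0.5]
width: 0.0127
```

Call:
{"api": "drive_tool", "payload": {"targets": [[0,0,-0.06,0.03,-0.18,0],[0,0,-0.06,0.03,-0.18,0],[0,0,-0.06,0.03,-0.18,0],[0,0,0,0,0,0]]}}

```text
t: 12.2
eef_pos: [0.4912, -0.0074, 0.0851]
ee_rot: [-3.083, 0.0, -1.412]
force: [-0.4, -0.3, 3.5]
width: 0.0133
```

Call:
{"api": "drive_tool", "payload": {"targets": [[0,0,-0.03,0,0,0],[0,0,0,0,0,0],[0,0,0,0,0,0]]}}

```text
t: 12.58
eef_pos: [0.4913, -0.0075, 0.0848]
ee_rot: [-3.083, -0.0, -1.412]
force: [-7.6, 1.6, 17.8]
width: 0.0131
```

Call:
{"api": "drive_tool", "payload": {"targets": [[0,0,0.05,0,0,0],[0,0,0.05,0,0,0],[0,0,0.03,0,0,0],[0,0,0,0,0,0]]}}

```text
t: 13.08
eef_pos: [0.4914, -0.0073, 0.0876]
ee_rot: [-3.084, 0.0, -1.413]
force: [9.9, -0.2, -13.7]
width: 0.013
```

The middle lid is caught: it stops 2.5 mm up at −13.7 N. I'll lower, release and move on to the right case.

Call:
{"api": "drive_tool", "payload": {"targets": [[0,0,-0.09,0,0,0],[0,0,0,0,0,0]]}}

```text
t: 13.32
eef_pos: [0.4912, -0.0075, 0.0852]
ee_rot: [-3.084, 0.0, -1.412]
force: [2.2, -0.9, 1.0]
width: 0.013
```

Call:
{"api": "drive_tool", "payload": {"targets": [[0,0,0,0,0,0],[0,0,0,0,0,0],[0,0,0,0,0,0],[0,0,0.1,0,0,0]], "claw": 0.6}}

```text
t: 13.82
eef_pos: [0.4906, -0.0076, 0.089]
ee_rot: [-3.085, 0.0, -1.412]
force: [0.8, 0.3, -0.4]
width: 0.0477
```

Call:
{"api": "drive_tool", "payload": {"targets": [[0,0,0.85,-0.03,0.18,0],[0,0,0.85,-0.03,0.18,0],[0,0,0.85,-0.03,0.18,0],[0,0,0.85,0,0,0]]}}

```text
t: 14.32
eef_pos: [0.491, -0.0074, 0.2266]
ee_rot: [3.141, 0.0, -1.412]
force: [0.8, 0.9, -0.3]
width: 0.0529
```

```bash
python3 bar.py .490 -.0065
```

```text
bar n 811 mean [ 0.4935 -0.009   0.1133] rect c,size,ang ((493.0159606933594, -7.1437225341796875), (13.7470703125, 63.46345520019531), 8.754493713378906) ztop 0.11575497663853071
case yaw 0.1474672024893763
lid plane [0.0066 0.0004 0.0771] [ 0.5401 -0.0072  0.0806]
tcp [ 0.4932 -0.0073  0.2313] [-3.1351 -0.0004 -1.4115] F [ 1.8471 -0.0469  6.0113] 14.375
```

Call:
{"api": "drive_tool", "payload": {"targets": [[-0.1,-0.9,0,0,0,-0.6],[-0.1,-0.9,0,0,0,-0.6],[-0.1,-0.9,0,0,0,-0.6],[-0.1,-0.9,0,0,0,-0.6],[-0.1,-0.9,0,0,0,-0.5]]}}

```text
t: 15.0
eef_pos: [0.4706, -0.1885, 0.2253]
ee_rot: [-3.141, 0.0, -1.718]
force: [-0.7, 0.1, -0.4]
width: 0.0527
```

Call:
{"api": "drive_tool", "payload": {"targets": [[-0.1,-0.9,0,0,0,0],[-0.1,-0.8,0,0,0,0],[0,0,0,0,0,0],[0,0,0,0,0,0]]}}

```text
t: 15.5
eef_pos: [0.4628, -0.2553, 0.2251]
ee_rot: [3.141, 0.0, -1.717]
force: [0.5, -0.0, 0.7]
width: 0.0527
```

```bash
python3 bar.py .462 -.255
```

```text
bar n 825 mean [ 0.4614 -0.2579  0.1088] rect c,size,ang ((461.90423583984375, -256.0679931640625), (63.8904914855957, 13.792360305786133), 82.01982879638672) ztop 0.11113560069814578
case yaw -0.13365066757984934
lid plane [ 0.0017 -0.0001  0.0748] [ 0.5119 -0.2557  0.0757]
tcp [ 0.463  -0.255   0.2252] [-3.1416  0.0002 -1.7159] F [-0.1185  0.0894  0.4818] 15.55
```

Call:
{"api": "drive_tool", "payload": {"targets": [[-0.03,-0.03,-0.9,0,0,0],[0,0,-0.9,0,0,0],[0,0,-0.9,0,0,0],[0,0,-0.56,0,0,0],[0,0,-0.24,0,0,0]]}}

```text
t: 16.18
eef_pos: [0.4614, -0.2557, 0.0841]
ee_rot: [3.14, 0.0, -1.715]
force: [0.6, -0.5, -0.2]
width: 0.0528
```

Call:
{"api": "drive_tool", "payload": {"targets": [[0,0,0,0,0,0],[0,0,0,0,0,0],[0,0,0,0,0,0],[0,0,0,0,0,0],[0,0,0,0,0,0]], "claw": 0, "newtons": 12}}

```text
t: 16.8
eef_pos: [0.4616, -0.2567, 0.0855]
ee_rot: [3.142, -0.0, -1.716]
force: [-2.4, 1.6, 2.9]
width: 0.014
```

Call:
{"api": "drive_tool", "payload": {"targets": [[0,0,0.025,0,0,0],[0,0,0.025,0,0,0],[0,0,0.025,0,0,0],[0,0,0,0,0,0]]}}

```text
t: 17.3
eef_pos: [0.4619, -0.2566, 0.0879]
ee_rot: [-3.142, 0.0, -1.716]
force: [1.4, -2.1, -5.4]
width: 0.0136
```

Call:
{"api": "drive_tool", "payload": {"targets": [[0,0,0.025,0,0,0],[0,0,0,0,0,0],[0,0,0,0,0,0]]}}

```text
t: 17.68
eef_pos: [0.4619, -0.2566, 0.0883]
ee_rot: [3.141, 0.0, -1.716]
force: [4.6, -3.6, -14.1]
width: 0.0136
```

The right lid is also held by its catch (−14 N after about 2.5 mm). Lower, release and retreat.

Call:
{"api": "drive_tool", "payload": {"targets": [[0,0,-0.08,0,0,0],[0,0,0,0,0,0]]}}

```text
t: 17.92
eef_pos: [0.4617, -0.2566, 0.0861]
ee_rot: [3.141, -0.0, -1.716]
force: [0.2, 1.0, -1.2]
width: 0.0137
```

Call:
{"api": "drive_tool", "payload": {"targets": [[0,0,0,0,0,0],[0,0,0,0,0,0],[0,0,0,0,0,0],[0,0,0.1,0,0,0]], "claw": 0.6}}

```text
t: 18.42
eef_pos: [0.4616, -0.2566, 0.0899]
ee_rot: [3.141, 0.0, -1.716]
force: [-0.8, 0.6, 0.2]
width: 0.0479
```

Call:
{"api": "drive_tool", "payload": {"targets": [[0,0,0.85,0,0,0],[0,0,0.85,0,0,0],[0,0,0.85,0,0,0],[0,0,0.85,0,0,0],[0,0,0,0,0,0]]}}

```text
t: 19.05
eef_pos: [0.4633, -0.2571, 0.2293]
ee_rot: [-3.136, -0.001, -1.716]
force: [0.1, -0.8, -0.9]
width: 0.0528
```

```bash
python3 bar.py .462 -.256; python3 - <<'E'
from h import *
im,d=arm.grab_frame("scene");c=arm.get_calibration("scene");save(cv2.resize(im,None,fx=1.5,fy=1.5),"f.png")
for n in("grip_1","vial_1","buffer_bottle","cap_dish"):
    for r in arm.landmark_of(n,"scene"): print(n,round(r["score"],2),world(r["point"],c))
# lid planes from scene depth
K=c["mtx"];v,u=np.mgrid[:384,:512]
p=np.stack([(u-K[0,2])/K[0,0]*d,-(v-K[1,2])/K[1,1]*d,-d],-1)
w=p@Ro.from_euler("xyz",c["rotation"]).as_matrix().T+np.array(c["origin"])
for x,y in((.572,.266),(.548,.003),(.515,-.263)):
    m=(d>0)&(abs(w[...,2]-.08)<.02)&(abs(w[...,0]-x)<.03)&(abs(w[...,1]-y)<.03)
    print("plane",m.sum(),np.linalg.lstsq(np.c_[w[m][:,:2],np.ones(m.sum())],w[m][:,2],rcond=None)[0])
E
```

```text
bar n 774 mean [ 0.4601 -0.2572  0.1071] rect c,size,ang ((460.6260070800781, -256.0634460449219), (63.56449508666992, 13.47392463684082), 82.12428283691406) ztop 0.10928777784330217
case yaw -0.14124793583737605
lid plane [-0.0005  0.0004  0.074 ] [ 0.5118 -0.2568  0.0736]
tcp [ 0.4624 -0.2567  0.2274] [-3.1386  0.     -1.716 ] F [-0.7851  0.4482 -0.7819] 19.1
grip_1 0.9 [ 0.49   -0.0116  0.1046]
grip_1 0.88 [ 0.2235 -0.2926  0.1037]
grip_1 0.79 [ 0.4587 -0.2542  0.1056]
grip_1 0.74 [0.2434 0.1846 0.103 ]
grip_1 0.57 [0.5169 0.2647 0.1035]
vial_1 0.6 [ 0.5895 -0.1238  0.0029]
vial_1 0.57 [ 0.6042  0.133  -0.0012]
buffer_bottle 0.89 [ 0.6078  0.4809 -0.0001]
cap_dish 0.93 [ 0.5202 -0.4612  0.0007]
plane 444 [-0.0019 -0.0029  0.078 ]
plane 384 [0.011  0.0027 0.0701]
plane 336 [-0.0065 -0.0059  0.0779]
```

View pics/f.png

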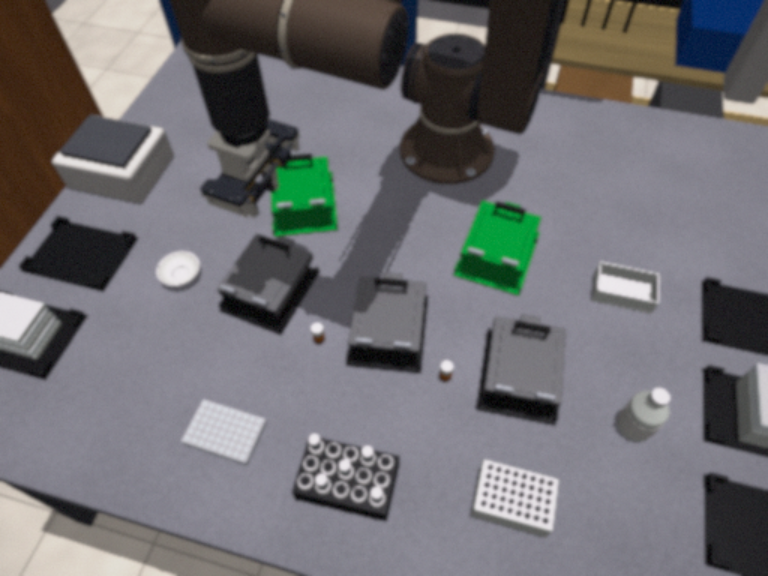

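All three lids measure level, with tilts within noise. The vials at (317,332) and (446,370), the bottle at (650,410) and the dish at (178,270) stand as before, and the gripper is clear. Handing in.

```bash
python3 -c "
from station import arm
print(arm.job_done())"
```

```text
the job is handed in; nothing more can be done
None
```

I checked all three grey cases from left to right. Each ended shut and caught, and I handed the job in at about 19 s of the 72 s allowed; `job_done` gives no verdict.

- **Left case:** it was already caught. The lid stopped after about 2.5 mm of tug, with the pull reaching 16 N.
- **Middle case:** it was loose, resting at a tilt of 0.057 rad. I lifted it about 28 mm along its arc and pressed it back down with about 18 N. A second tug stopped solidly after about 2.5 mm at 14 N, so the catch had snapped.
- **Right case:** it was already caught. The lid stopped after about 2.5 mm at 14 N.

**Last checks:** all three lids measured level, with tilts of 0.011 rad or less, against the 0.022 rad limit. The vials, bottle and dish were within about 4 mm of where they started, which is as fine as the measurement goes. The gripper was open and clear of everything.

One depth reading, of the middle case just after release, sat about 5 mm high because the arm was still settling. The final scene picture put that handle at 0.105 m, as it should be for a shut lid. No check failed.

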